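# Put the acrylic template back on its stand

## Robot

A 6-joint arm with a two-finger parallel gripper is mounted at the origin on the work surface. World frame = base frame: x ahead of the robot, y to its left, z up, the work surface at z = 0. Lengths are in m, angles in rad, forces in N, time in s.
With the tool pointing down it reaches from about 0.375 to 0.975 m from the base axis. Payload 3.8 kg.
Tool frame: the origin (TCP) lies at the very end of the fingers, on their centre line; the grasp point (between the pads) lies behind it (robot.grip_point_offset is the z of the grasp point in the tool frame, in m); z points along the fingers, y is the direction in which the jaws open and shut (so a half turn about z gives the same grasp; the last joint's range is limited). The gripper opens to 88 mm and grips with 3 to 60 N. Pads are 18 mm wide; open, the fingers measure 123 mm over their backs; the gripper's body (75 mm by 187 mm) begins 45 mm behind the grasp point.
Start: joints at [1.308, 0.264, 1.604, -0, 1.274, -0.037], TCP at [0.151, 0.658, 0.239] pointing down, gripper open.
Joint ranges: [-2.63, 2.63], [-0.94, 2.18], [0.31, 2.57], [-1.31, 4.45], [0, 2.66], [-2.55, 2.55]. Speed limits (rad/s): [2.57, 2.57, 3.14, 3.14, 3.14, 3.14].

## Interface

Orientations are given as a unit quaternion [x, y, z, w].
In Python, from bench import robot gives the robot as it stands. The module is installed in compiled form; this text tells all that it offers.
- The arm moves only by the tool play_rows, never from a script. Its argument "moves" is one flat list of numbers, 5 for each row, row after row: the finger opening in mm, from 0 to 88.1, then the shift along the tool's x, y, z in mm, then the turn about the tool's z in degrees. A call has exactly 5 rows; each row shifts and turns the commanded pose from where the row before left it, along the tool's axes as they then stand; what a row does not reach is not made up. A row lasts 1/8 s, in which the tool goes at most 62.5 mm and 10.7 degrees, less where a joint would pass 70% of its speed; a pose out of reach is approached as far as the arm can. A call with a gripper value outside its range is refused whole. The fingers move at their own pace and stop on an object; "force" is the grip in N (left out, the last holds). Time passes only in rows, so rows that do not move let the fingers close, or fill a call up. It gives the time, the measured TCP pose, the force and the opening at its end, in the units of the state.
- robot.sense(): the state, without advancing time (a new reading comes with each control period).
- robot.capture(name): name is "scene" or "top"; returns the picture (384x512x3 uint8, red, green, blue); there is no depth.
- robot.get_calibration(name): a dict with "intrinsics" (3x3 intrinsics, pixels), "k1" (the pictures are not rectified: a ray, as slopes to the right and down, at radius r is drawn at 1 + k1 r^2 times it, then the intrinsics apply), "R" (3x3) and "t" (3): a world point X has camera coordinates R X + t. Camera axes: x right, y down, z forward; pixel columns grow to the right and rows downward; lengths in m; the calibration is good to about 2 mm. A picture is of the moment at which its call begins. get_calibration takes no time and is no camera call.
- robot.sign_off(): hands the job in, once; it reports no verdict.
The state is a dict: "t": time; "joints": joint angles; "dq": joint speeds; "tau": joint torques, N m; "tool_pos": TCP position; "tcp_rot": TCP orientation; "wrist_force": force on the tool from outside, world axes, zero at the start; "wrist_torque": the same for the moment, N m; "gripper_width": opening from 0.0 (shut) to 1.0 (fully open).
Only numpy, scipy, OpenCV 4.12 (cv2) and the standard library are available. Lean on these libraries where they do the work, as an engineer would, in place of code of your own. Each camera call takes 0.05 s, during which the arm holds its last target.

## Task

The thin drawing template lies flat on the carving stump. Press on it lightly and slide it over the top until one short end sticks out past the rim, take it by the two long sides of that overhanging end, and put it back on the template stand: both holes over the two pegs, lying flat and right down on the short template that is already there. The acrylic is brittle, so never press hard on it, neither on the stump nor on the stand, do not drop it on the bench, and leave the mallet and the chisel where they are.

Things in the scene. Friction and masses are not known exactly. Their poses are not given: they have to be found in the camera images.
- template: Orange acrylic template, flat, 180 mm long (x), 60 wide (y), 3 thick (z up), 40 g. Origin: centre of underside. Round 13 mm peg holes at x = +36 and -36 mm, y = 0; other circles are for drawing only. Solid within 20 mm of the origin. Fits the stand either way round. Slides on the wood with friction about 0.3, finger tips grip it better. Bears 20 N of pressing, over 25 N cracks it.
- template_end_a (a point): Middle of the template's short end at its +x, on the underside (90 mm from the origin).
- template_end_b (a point): Middle of the template's short end at its -x, on the underside (90 mm from the origin).
- stump: Fixed round of tree trunk, 300 mm across at the top, bark bulging 8 mm more lower down, top face 70 mm above its origin (centre of underside). It stands left or right of the robot's centre line, the stand on the other side. The hand-sawn top is not quite level: it rises about 2 mm in 100 mm towards its own +y.
- stand: Fixed wooden block 92 mm long (x), 60 wide, 36 high, on a foot 86 x 110 x 12 mm. On it a shorter grey template 90 x 60 x 3 mm; its top, where the orange one must lie, is 39 mm above the origin (centre of underside). Two upright 8 mm pegs at x = +36 and -36 mm, y = 0, reach 63 mm above the origin, the last 6 mm tapered. The orange one ends up overhanging each end by 44 mm.
- mallet: Bystander, loose: wooden mallet lying beyond the stand, head 60 x 100 x 56 mm at its +x, handle along its x, 230 mm long in all. Origin on the underside.
- chisel: Bystander, loose: small chisel lying on the far part of the stump, 155 mm long along its x, 20 mm wide, 16 mm high. Origin on the underside.
Not all that is in view belongs to the job. There is more than one size of the template; the job needs the smaller.

How it is judged:
By the outcome, as a careful person would: the job done as asked, in the order asked, and still so for the second after the job is handed in, with the robot touching nothing.
It also fails if it takes over 72 s, if anything falls off the work surface, if the arm or the gripper's body presses on something with over 40 N, if the wrist force passes 120 N, or if a joint passes its speed limit or range.

## Working session

There is one attempt and no reset: what is moved stays moved. The work goes in short steps, Python scripts to look and compute and a tool call to move; the robot and the scene stay as the last step left them, time stands still between calls to the robot, and variables do not carry over. Pictures are saved under pics/ and viewed, and the job is handed in when it is done.

Besides the shell and the picture viewer there is one more tool, called after "Request:" by a JSON object that holds its "method" and its "body". play_rows: Moves the arm, as the interface text tells. Its arguments: {"type":"object","properties":{"moves":{"type":"array"},"force":{"type":"number"}},"required":["moves"]}

```bash
mkdir -p pics; python3 - <<'E'
from bench import robot
import cv2
s=robot.sense();print(s); print(robot.grip_point_offset)
for n in("scene","top"):
    im=robot.capture(n); cv2.imwrite(f"pics/{n}0.png",im[:,:,::-1]); print(n,robot.get_calibration(n))
E
```

```text
{'t': 0.0, 'joints': array([ 1.30810633e+00,  2.64774352e-01,  1.60534087e+00,  1.17095880e-05,
        1.27371707e+00, -3.68855595e-02]), 'dq': array([-1.29414608e-03, -5.57857521e-04, -5.05677654e-06, -1.12879625e-03,
        1.16511280e-04, -9.80674699e-04]), 'tau': array([ 1.07203952e-03, -5.02115536e+01, -3.56872272e+01,  7.27561000e-02,
        2.94420670e-02, -1.87200230e-04]), 'tool_pos': array([0.15093185, 0.65718749, 0.23739162]), 'tcp_rot': array([ 1.12664153e-01,  9.93632495e-01, -1.10644392e-03, -1.72642258e-04]), 'wrist_force': array([-0.16906369, -0.20373737,  0.05300855]), 'wrist_torque': array([-0.00680521,  0.0335875 , -0.05370211]), 'gripper_width': 0.996748284952965}
-0.0187
scene {'intrinsics': array([[442.33700464,   0.        , 252.08312958],
       [  0.        , 442.33700464, 195.51357188],
       [  0.        ,   0.        ,   1.        ]]), 'k1': 0.04028420955364073, 'R': array([[ 0.63187096,  0.774783  , -0.0212225 ],
       [ 0.42449527, -0.36884525, -0.82689597],
       [-0.64849276,  0.5134827 , -0.56195432]]), 't': array([-0.25694409, -0.1334805 ,  1.41445896])}
top {'intrinsics': array([[399.96559413,   0.        , 254.93642001],
       [  0.        , 399.96559413, 190.06915218],
       [  0.        ,   0.        ,   1.        ]]), 'k1': -0.08090644305726713, 'R': array([[-0.02306114, -0.99967389, -0.01096793],
       [-0.99187696,  0.02425126, -0.12486781],
       [ 0.12509307,  0.00799924, -0.99211276]]), 't': array([-1.01199904e-03,  4.41894874e-01,  1.20359413e+00])}
```

View pics/scene0.png

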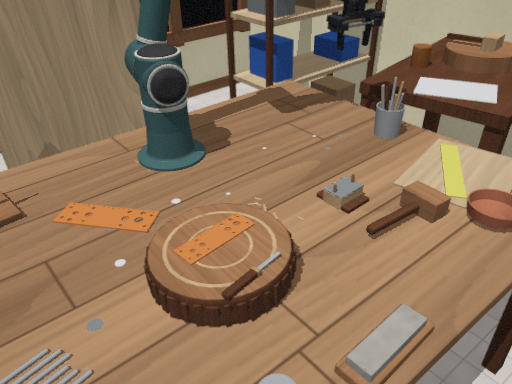

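View pics/top0.png

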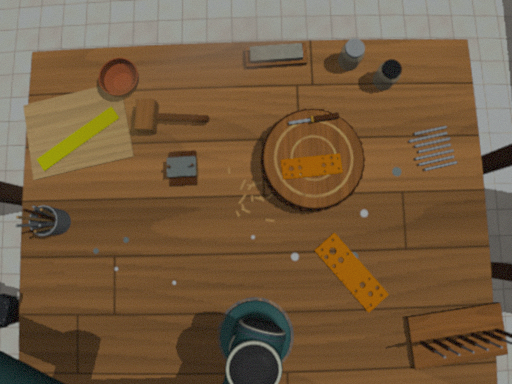

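The scene view shows the orange template on the stump (scene 215,237; top 312,166), a second, bigger orange one on the bench (scene 107,217; top 352,272) and a yellow ruler (scene 453,170; top 78,138). The stand is at top (181,167), the mallet at (165,117) and the chisel at (313,119). By the description I want the one on the stump, and I'll check that by measuring in a close crop.

```bash
cat > h.py <<'E'
import numpy as np, cv2
from bench import robot
def cal(n):
    c=robot.get_calibration(n); D=np.array([c['k1'],0,0,0,0.]); return c['intrinsics'],D,c['R'],c['t']
def proj(n,X):
    K,D,R,t=cal(n); return cv2.projectPoints(np.asarray(X,float).reshape(-1,3),cv2.Rodrigues(R)[0],t,K,D)[0].reshape(-1,2)
def back(n,uv,z):
    K,D,R,t=cal(n); q=cv2.undistortPoints(np.asarray(uv,float).reshape(-1,1,2),K,D).reshape(-1,2)
    d=np.c_[q,np.ones(len(q))]@R; o=-R.T@t
    z=np.broadcast_to(z,len(q)); return o+d*((z-o[2])/d[:,2])[:,None]
E
python3 - <<'E'
from h import *
t=cv2.imread('pics/top0.png'); s=cv2.imread('pics/scene0.png')
a=cv2.resize(t[100:220,250:380],None,fx=6,fy=6*0.8,interpolation=cv2.INTER_CUBIC)
a=cv2.resize(t[105:215,255:372],(700,int(700*110/117)),interpolation=cv2.INTER_CUBIC)[:600]
cv2.imwrite('pics/c1.png',cv2.resize(t[110:210,255:375],(720,600),interpolation=cv2.INTER_CUBIC))
cv2.imwrite('pics/c2.png',cv2.resize(t[145:190,155:209],(720,600),interpolation=cv2.INTER_CUBIC))
cv2.imwrite('pics/c3.png',cv2.resize(s[200:320,140:300],(800,600),interpolation=cv2.INTER_CUBIC))
cv2.imwrite('pics/c4.png',cv2.resize(s[165:225,310:390],(800,600),interpolation=cv2.INTER_CUBIC))
for n,im in(('top',t),('scene',s)):
    hsv=cv2.cvtColor(im,cv2.COLOR_BGR2HSV); m=cv2.inRange(hsv,(8,200,150),(20,255,255))
    N,l,st,c=cv2.connectedComponentsWithStats(m)
    for i in range(1,N):
        if st[i,4]>200:
            cn=cv2.findContours((l==i).astype('uint8'),0,2)[0][0]; r=cv2.minAreaRect(cn); b=cv2.boxPoints(r)
            for z in(0.003,.073):
                W=back(n,b,z); print(n,z,r,b.round(1).tolist(),W.round(3).tolist(),np.linalg.norm(W-np.roll(W,1,0),axis=1).round(3))
E
```

```text
top 0.003 ((311.4505310058594, 165.50494384765625), (18.607194900512695, 58.70719528198242), 84.2894058227539) [[281.29998779296875, 159.1999969482422], [339.70001220703125, 153.3000030517578], [341.6000061035156, 171.8000030517578], [283.20001220703125, 177.6999969482422]] [[0.542, -0.097, 0.003], [0.556, -0.284, 0.003], [0.496, -0.287, 0.003], [0.482, -0.101, 0.003]] [0.06  0.187 0.06  0.186]
top 0.073 ((311.4505310058594, 165.50494384765625), (18.607194900512695, 58.70719528198242), 84.2894058227539) [[281.29998779296875, 159.1999969482422], [339.70001220703125, 153.3000030517578], [341.6000061035156, 171.8000030517578], [283.20001220703125, 177.6999969482422]] [[0.527, -0.093, 0.073], [0.541, -0.269, 0.073], [0.485, -0.272, 0.073], [0.471, -0.097, 0.073]] [0.056 0.177 0.057 0.176]
top 0.003 ((351.44940185546875, 272.10858154296875), (81.70838928222656, 26.173927307128906), 48.945186614990234) [[314.70001220703125, 249.89999389648438], [334.5, 232.6999969482422], [388.20001220703125, 294.29998779296875], [368.3999938964844, 311.5]] [[0.254, -0.192, 0.003], [0.305, -0.255, 0.003], [0.112, -0.413, 0.003], [0.062, -0.35, 0.003]] [0.249 0.082 0.25  0.081]
top 0.073 ((351.44940185546875, 272.10858154296875), (81.70838928222656, 26.173927307128906), 48.945186614990234) [[314.70001220703125, 249.89999389648438], [334.5, 232.6999969482422], [388.20001220703125, 294.29998779296875], [368.3999938964844, 311.5]] [[0.256, -0.182, 0.073], [0.304, -0.242, 0.073], [0.122, -0.391, 0.073], [0.075, -0.331, 0.073]] [0.235 0.077 0.236 0.076]
```

View pics/c1.png

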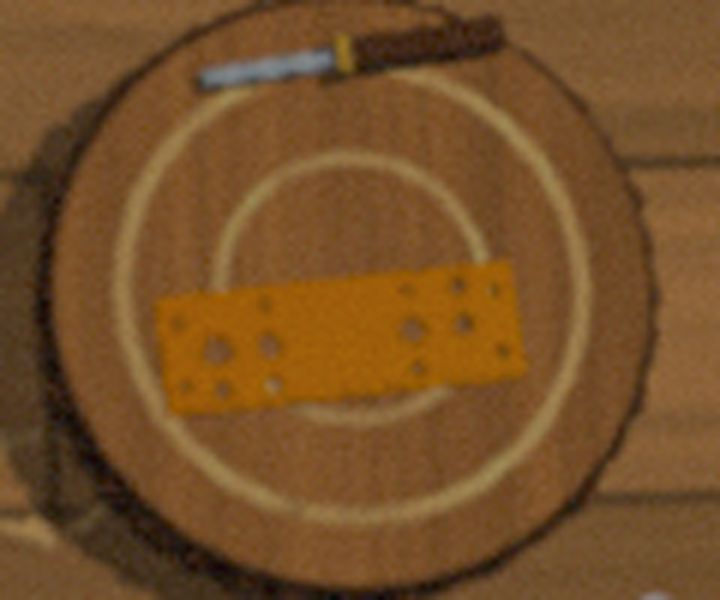

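View pics/c2.png

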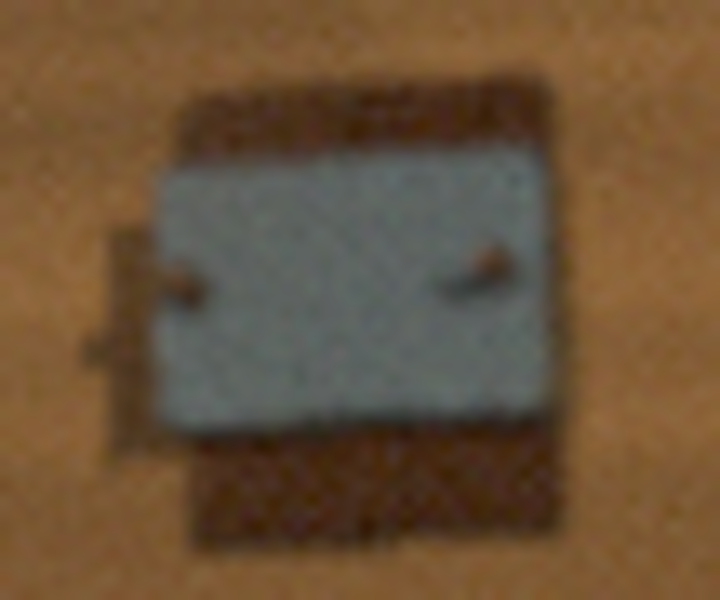

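View pics/c3.png

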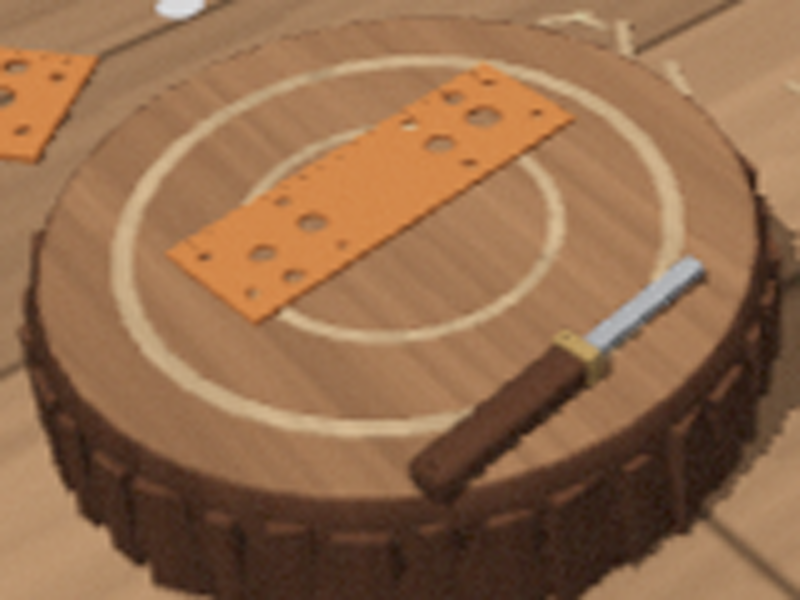

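View pics/c4.png

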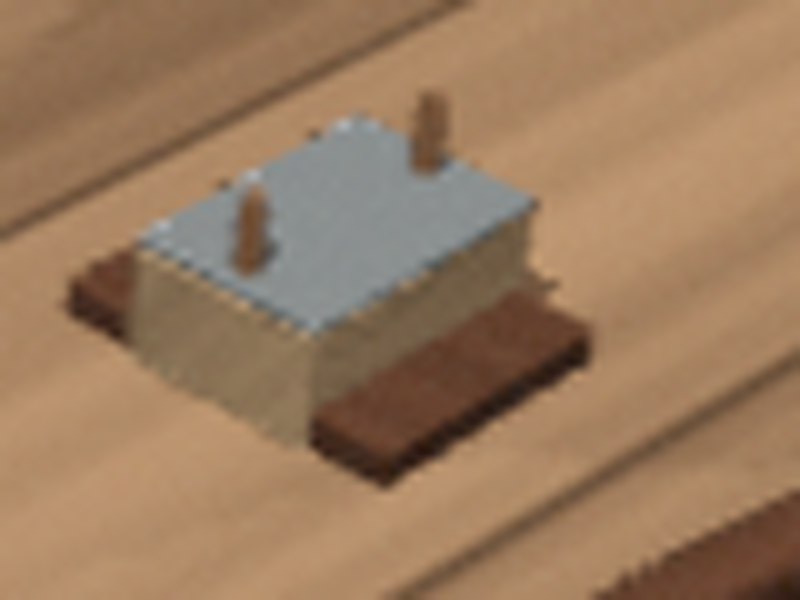

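The stump template measures 177 x 56 mm at z=0.073, so it is the 180x60. The bench one is 250x82 (the bigger size). Next I'll fit the stand, stump and template poses.

```bash
cat > fit.py <<'E'
from h import *
from scipy.optimize import least_squares
def up(c,s,o): return (np.array(c,float)+.5)/s-.5+np.array(o)
gs=up([(140,240),(355,118),(535,203),(315,328)],10,(310,165)); ps=up([(255,187),(432,93)],10,(310,165))
gt=up([(158,170),(542,148),(548,412),(165,432)],13.333,(155,145)); pt=up([(175,272),(494,253)],13.333,(155,145))
print('stand grey top',back('top',gt,.039).round(4).tolist(),'\nscene',back('scene',gs,.039).round(4).tolist())
print('pegs top',back('top',pt,.063).round(4).tolist(),'scene',back('scene',ps,.063).round(4).tolist())
def rect(p,L,W,z): 
    c,s=np.cos(p[2]),np.sin(p[2]); P=np.array([(L,W),(L,-W),(-L,-W),(-L,W)])/2
    return np.c_[P@np.array([[c,s],[-s,c]])+p[:2],np.full(4,z)]
def pegs(p,z):
    a=np.array([np.cos(p[2]),np.sin(p[2])])*.036; return np.array([[*(p[:2]+a),z],[*(p[:2]-a),z]])
# local x toward world +y (yaw~90)
def res(p,which='both'):
    g=rect(p,.09,.06,.039); k=pegs(p,.062); r=[]
    # corners order: (+x,+y)... with yaw 90: +x=left(+y world), +y = -x world(near)
    # top: gt0=left-far, gt1=right-far, gt2=right-near, gt3=left-near ; g0=left-near,g1=left-far,g2=right-far,g3=right-near
    if which!='scene': r+=[proj('top',g)-gt[[3,0,1,2]],proj('top',k)-pt]
    # scene: gs0: near-right? determine by nearest
    if which!='top':
        q=proj('scene',g); r+=[np.array([a-gs[np.argmin(((gs-a)**2).sum(1))] for a in q])]
        q=proj('scene',k); r+=[np.array([a-ps[np.argmin(((ps-a)**2).sum(1))] for a in q])]
    return np.concatenate(r).ravel()
if __name__=='__main__':
    for w in('top','scene','both'):
        s=least_squares(res,[.5,.22,1.57],args=(w,)); print(w,s.x.round(4),np.abs(s.fun).max().round(2),s.fun.std().round(2))
    # template
    for n in('top','scene'):
        im=cv2.imread(f'pics/{n}0.png'); print(n)
    # stump rim, hand points in c1 (scale 6, origin 255,110)
    R=up([(50,300),(110,115),(330,8),(520,45),(640,270),(600,440),(470,560),(330,590),(140,470)],6,(255,110))
    W=back('top',R,.07); s=least_squares(lambda p:np.hypot(W[:,0]-p[0],W[:,1]-p[1])-p[2],[.5,-.18,.15]); print('stump',s.x.round(4),s.fun.round(4))
    T=up([(157,298),(512,262),(525,375),(172,414)],6,(255,110)); W=back('top',T,.073); print('tmpl top',W.round(4).tolist(),W.mean(0).round(4))
    S=up([(165,255),(483,63),(575,120),(258,322)],5,(140,200)); W=back('scene',S,.073); print('tmpl scene',W.round(4).tolist(),W.mean(0).round(4))
    # free plane heights by triangulation of the corners
    def tri(a,b):
        P=[];x=[]
        for n,u in(('top',a),('scene',b)):
            K,D,Rr,t=cal(n); P.append(np.c_[Rr,t]); x.append(cv2.undistortPoints(np.asarray(u,float).reshape(-1,1,2),K,D).reshape(-1,2).T)
        h=cv2.triangulatePoints(P[0],P[1],x[0],x[1]); return (h[:3]/h[3]).T
    print('tri',tri(T,S[[1,0,3,2]]).round(4).tolist())
    CH=up([(200,78),(500,30)],6,(255,110)); print('chisel',back('top',CH,.08).round(3).tolist())
E
python3 fit.py
```

```text
stand grey top [[0.5496, 0.2608, 0.039], [0.5523, 0.1709, 0.039], [0.4901, 0.1697, 0.039], [0.4877, 0.2587, 0.039]] 
scene [[0.4953, 0.1701, 0.039], [0.4919, 0.2582, 0.039], [0.551, 0.261, 0.039], [0.5522, 0.1736, 0.039]]
pegs top [[0.5206, 0.2511, 0.063], [0.523, 0.1781, 0.063]] scene [[0.5215, 0.1823, 0.063], [0.521, 0.2515, 0.063]]
top [0.5206 0.2149 1.5992] 0.58 0.31
scene [0.5217 0.2167 1.6053] 0.77 0.36
both [0.5214 0.2158 1.6024] 0.88 0.37
top
scene
stump [ 0.5319 -0.189   0.1482] [ 0.0029  0.0009 -0.0038  0.005  -0.0022 -0.0026  0.001   0.0053 -0.0066]
tmpl top [[0.5271, -0.0913, 0.073], [0.5413, -0.2698, 0.073], [0.4838, -0.2733, 0.073], [0.4684, -0.0969, 0.073]] [ 0.5051 -0.1828  0.073 ]
tmpl scene [[0.4861, -0.2751, 0.073], [0.466, -0.0938, 0.073], [0.5269, -0.0889, 0.073], [0.5454, -0.2676, 0.073]] [ 0.5061 -0.1813  0.073 ]
tri [[0.5107, -0.1042, 0.1057], [0.5274, -0.2773, 0.1029], [0.4998, -0.2649, 0.0388], [0.4858, -0.0824, 0.0435]]
chisel [[0.638, -0.116, 0.08], [0.66, -0.269, 0.08]]
```

Stump centre is at (0.532,-0.189). The template is at (0.5055,-0.182), with its axis about 5° off +y towards -x. The stand is at (0.521,0.216). I'll slide the template along its own axis to the left. First I turn the tool so that the jaws lie across the template.

Request:
{"method": "play_rows", "body": {"moves": [0,0,0,0,10.4,0,0,0,0,10.4,0,0,0,0,10.4,0,0,0,0,10.4,0,0,0,0,10.4], "force": 15}}

```text
t: 0.72
tool_pos: [0.151, 0.6574, 0.2379]
tcp_rot: [0.539, 0.842, -0.001, 0.0]
wrist_force: [-0.8, -0.6, -0.7]
gripper_width: 0.454
```

```bash
cat >> h.py <<'E'
from scipy.spatial.transform import Rotation as Ro
def go(x,y,z,yang=None):
    "tool-frame shift (mm) from the measured TCP to world x,y,z, and turn (deg) to bring tool y to yang"
    s=robot.sense(); R=Ro.from_quat(s['tcp_rot']); M=R.as_matrix()
    d=M.T@(np.array([x,y,z])-s['tool_pos'])*1000
    a=np.degrees(np.arctan2(M[1,1],M[0,1]))
    print('t',round(s['t'],2),'pos',s['tool_pos'].round(4),'F',s['wrist_force'].round(2),'w',round(s['gripper_width']*88.1,1),'y-angle',a.round(2),'tilt z',M[:,2].round(4),'shift mm',d.round(1), 'j',s['joints'].round(2))
    if yang is not None: print('turn',round(a-yang,2))
E
python3 -c "
from h import *
go(.5055,-.182,.11,5)"
```

```text
t 0.72 pos [0.151  0.6574 0.2379] F [-0.78 -0.56 -0.72] w 40.0 y-angle 24.72 tilt z [-4.0e-04 -1.3e-03 -1.0e+00] shift mm [-910.6  -28.9  128.9] j [1.31 0.26 1.6  0.   1.27 0.88]
turn 19.72
```

Request:
{"method": "play_rows", "body": {"moves": [0,0,0,0,9.9,0,0,0,0,9.8,0,0,60,0,0,0,-15,60,0,0,0,-40,45,0,0]}}

```text
t: 1.35
tool_pos: [0.3224, 0.6187, 0.2376]
tcp_rot: [0.673, 0.74, -0.0, 0.0]
wrist_force: [0.3, -0.2, -0.3]
gripper_width: 0.002
```

Request:
{"method": "play_rows", "body": {"moves": [0,-55,25,0,0,0,-58,20,0,0,0,-60,15,0,0,0,-60,10,0,0,0,-60,0,0,0]}}

```text
t: 1.98
tool_pos: [0.418, 0.3312, 0.2382]
tcp_rot: [0.673, 0.739, -0.0, 0.0]
wrist_force: [1.2, -0.7, 0.7]
gripper_width: 0.005
```

Request:
{"method": "play_rows", "body": {"moves": [0,-60,0,0,0,0,-60,0,0,0,0,-60,0,0,0,0,-60,0,0,0,0,-60,0,0,0]}}

```text
t: 2.6
tool_pos: [0.4452, 0.0328, 0.2385]
tcp_rot: [0.673, 0.74, 0.0, 0.0]
wrist_force: [1.3, 0.3, 0.2]
gripper_width: 0.002
```

```bash
python3 -c "
from h import *
go(.5055,-.182,.09,5)"
```

```text
t 2.6 pos [0.4452 0.0328 0.2385] F [1.25 0.26 0.24] w 0.2 y-angle 5.38 tilt z [ 3.e-04 -0.e+00 -1.e+00] shift mm [-219.5   39.8  148.6] j [ 0.02 -0.18  2.07 -0.    1.26 -0.08]
turn 0.38
```

Request:
{"method": "play_rows", "body": {"moves": [0,-52,10,10,0,0,-52,10,20,0,0,-52,10,35,0,0,-45,8,38,0,0,-18,2,40,0]}}

```text
t: 3.22
tool_pos: [0.5063, -0.1815, 0.0952]
tcp_rot: [0.674, 0.739, 0.0, 0.001]
wrist_force: [1.4, -0.1, -1.0]
gripper_width: 0.002
```

Request:
{"method": "play_rows", "body": {"moves": [0,0,0,0,0,0,0,0,0,0,0,0,0,0,0,0,0,0,0,0,0,0,0,0,0]}}

```text
t: 3.85
tool_pos: [0.5063, -0.1786, 0.0973]
tcp_rot: [0.673, 0.74, 0.0, 0.001]
wrist_force: [0.2, 0.7, -0.1]
gripper_width: 0.006
```

```bash
python3 -c "
from h import *
go(.5055,-.182,.08,5)
im=robot.capture('scene');cv2.imwrite('pics/s1.png',cv2.resize(im[180:320,130:310,::-1],(770,600),interpolation=2))"
```

```text
t 3.85 pos [ 0.5063 -0.1786  0.0973] F [ 0.17  0.71 -0.05] w 0.5 y-angle 5.41 tilt z [ 1.7e-03 -7.0e-04 -1.0e+00] shift mm [-3.3 -1.2 17.3] j [-0.39  0.14  2.04  0.    0.97 -0.48]
turn 0.41
```

View pics/s1.png

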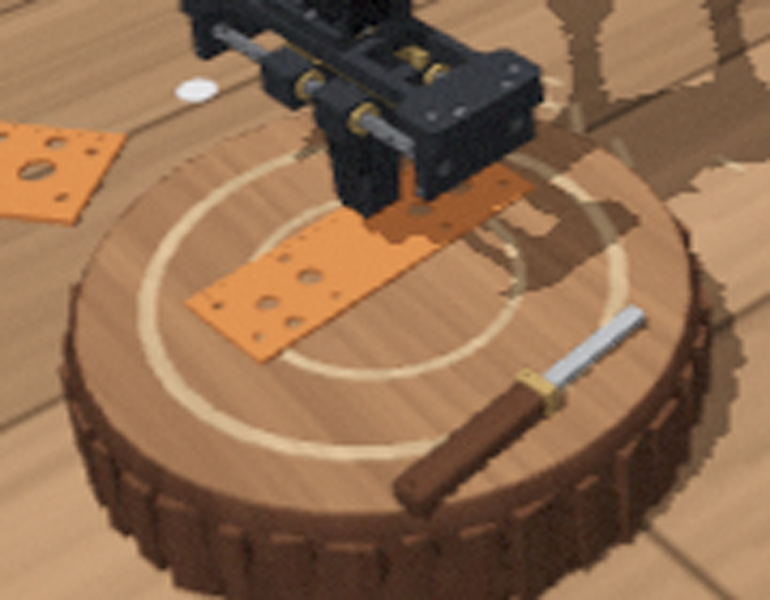

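The closed fingers are above the middle of the template (crop 360,210). I'll lower gently, with short steps near contact.

Request:
{"method": "play_rows", "body": {"moves": [0,-3,-1,5,0,0,0,0,5,0,0,0,0,4,0,0,0,0,2,0,0,0,0,2,0]}}

```text
t: 4.53
tool_pos: [0.505, -0.1819, 0.078]
tcp_rot: [0.673, 0.739, -0.0, -0.0]
wrist_force: [0.2, 0.3, 0.8]
gripper_width: 0.005
```

Request:
{"method": "play_rows", "body": {"moves": [0,0,0,0.5,0,0,0,0,0.5,0,0,0,0,0.5,0,0,0,0,0.5,0,0,0,0,0,0]}}

```text
t: 5.15
tool_pos: [0.505, -0.1819, 0.0763]
tcp_rot: [0.673, 0.739, 0.0, 0.0]
wrist_force: [0.4, 0.0, -0.5]
gripper_width: 0.004
```

Request:
{"method": "play_rows", "body": {"moves": [0,0,0,0.5,0,0,0,0,0.5,0,0,0,0,0.5,0,0,0,0,0.5,0,0,0,0,0,0]}}

```text
t: 5.78
tool_pos: [0.505, -0.1819, 0.0742]
tcp_rot: [0.673, 0.739, -0.0, -0.0]
wrist_force: [-0.8, 0.2, -0.5]
gripper_width: 0.004
```

Request:
{"method": "play_rows", "body": {"moves": [0,0,0,0.5,0,0,0,0,0.5,0,0,0,0,0.5,0,0,0,0,0,0,0,0,0,0,0]}}

```text
t: 6.4
tool_pos: [0.5055, -0.1822, 0.0736]
tcp_rot: [0.673, 0.739, 0.0, 0.001]
wrist_force: [-1.3, 0.2, 5.2]
gripper_width: 0.004
```

Contact at z≈0.0736 with 5 N, roughly 5–6 N/mm. I'll slide 20 mm and watch the force to learn the slope.

Request:
{"method": "play_rows", "body": {"moves": [0,3,0,0,0,0,4,0,0,0,0,5,0,0,0,0,5,0,0,0,0,3,0,0,0]}}

```text
t: 7.02
tool_pos: [0.5046, -0.1625, 0.0741]
tcp_rot: [0.673, 0.74, 0.0, 0.002]
wrist_force: [0.1, -2.4, 6.9]
gripper_width: 0.006
```

```bash
python3 -c "
from h import *
go(.4965,-.077,.0736,5)
for n in('scene','top'):
    im=robot.capture(n)[:,:,::-1];cv2.imwrite('pics/%s2.png'%n,cv2.resize(im[180:320,130:310] if n=='scene' else im[110:210,255:375],(720,560),interpolation=2))"
```

```text
t 7.03 pos [ 0.5046 -0.1625  0.0741] F [ 0.06 -2.41  6.86] w 0.6 y-angle 5.38 tilt z [ 0.003  -0.0016 -1.    ] shift mm [85.9  0.   0.3] j [-0.36  0.15  2.07 -0.    0.92 -0.45]
turn 0.38
```

View pics/scene2.png

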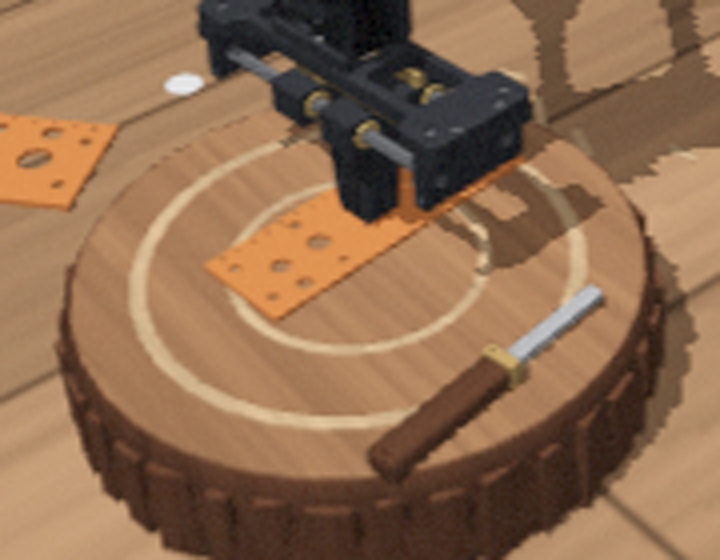

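The template follows the fingers, and the top rises about 2% this way. I'll continue the slide with a slight lift.

Request:
{"method": "play_rows", "body": {"moves": [0,5,0,-0.1,0,0,5,0,-0.1,0,0,5,0,-0.1,0,0,5,0,-0.1,0,0,5,0,-0.1,0]}}

```text
t: 7.75
tool_pos: [0.5022, -0.1376, 0.0745]
tcp_rot: [0.673, 0.739, 0.0, 0.002]
wrist_force: [0.8, -1.5, 6.2]
gripper_width: 0.006
```

Request:
{"method": "play_rows", "body": {"moves": [0,5,0,-0.1,0,0,5,0,-0.1,0,0,5,0,-0.1,0,0,5,0,-0.1,0,0,5,0,-0.1,0]}}

```text
t: 8.38
tool_pos: [0.4999, -0.1127, 0.075]
tcp_rot: [0.673, 0.739, 0.001, 0.002]
wrist_force: [0.3, -1.9, 7.4]
gripper_width: 0.006
```

Request:
{"method": "play_rows", "body": {"moves": [0,5,0,-0.1,0,0,5,0,-0.2,0,0,5,0,-0.1,0,0,5,0,-0.1,0,0,5,0,-0.1,0]}}

```text
t: 9.0
tool_pos: [0.4974, -0.0876, 0.0755]
tcp_rot: [0.673, 0.739, 0.001, 0.001]
wrist_force: [0.7, -1.9, 7.1]
gripper_width: 0.006
```

Request:
{"method": "play_rows", "body": {"moves": [0,4,0,-0.1,0,0,4,0,-0.1,0,0,3,0,-0.1,0,0,1,0,0,0,0,0,0,0,0]}}

```text
t: 9.62
tool_pos: [0.4963, -0.0756, 0.0758]
tcp_rot: [0.673, 0.74, 0.001, 0.001]
wrist_force: [0.1, -1.0, 6.6]
gripper_width: 0.006
```

```bash
python3 -c "
from h import *
go(.4965,-.077,.0736,5)
for n in('scene','top'):
    im=robot.capture(n)[:,:,::-1];cv2.imwrite('pics/%s3.png'%n,cv2.resize(im[180:320,130:310] if n=='scene' else im[110:210,235:355],(720,560),interpolation=2))"
```

```text
t 9.62 pos [ 0.4963 -0.0756  0.0758] F [ 0.05 -1.03  6.64] w 0.5 y-angle 5.38 tilt z [ 2.6e-03 -8.0e-04 -1.0e+00] shift mm [-1.4  0.1  2.2] j [-0.2   0.1   2.12 -0.    0.91 -0.29]
turn 0.38
```

View pics/scene3.png

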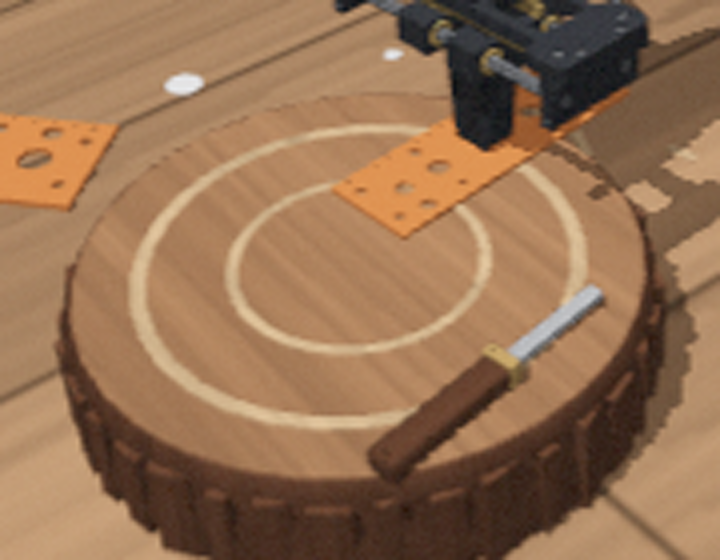

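View pics/top3.png

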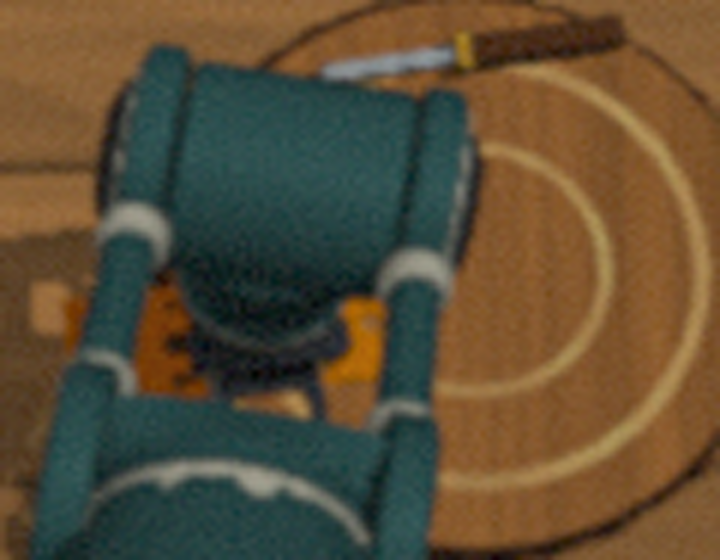

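It has slid straight and now overhangs on the left. I'll lift off, open and move over the overhanging end, then look.

Request:
{"method": "play_rows", "body": {"moves": [0,0,0,-3,0,0,0,0,-30,0,88,25,0,-50,0,88,60,0,-50,0,88,60,0,0,0]}}

```text
t: 10.35
tool_pos: [0.4849, 0.058, 0.2016]
tcp_rot: [0.674, 0.739, 0.003, 0.003]
wrist_force: [0.6, 0.8, 0.2]
gripper_width: 0.322
```

Request:
{"method": "play_rows", "body": {"moves": [88,60,0,0,0,88,60,0,0,0,88,0,0,0,0,88,0,0,0,0,88,0,0,0,0]}}

```text
t: 10.98
tool_pos: [0.4713, 0.1751, 0.1973]
tcp_rot: [0.674, 0.739, -0.001, -0.0]
wrist_force: [-0.1, 0.0, 0.1]
gripper_width: 0.89
```

```bash
python3 -c "
from h import *
go(.49,-.007,.0736,5)
for n in('scene','top'):
    im=robot.capture(n)[:,:,::-1];cv2.imwrite('pics/%s4f.png'%n,im);cv2.imwrite('pics/%s4.png'%n,cv2.resize(im[180:320,130:310] if n=='scene' else im[110:210,235:355],(720,560),interpolation=2) if n=='scene' else cv2.resize(im[110:210,235:355],(720,600),interpolation=2))"
```

```text
t 10.97 pos [0.4713 0.1751 0.1973] F [-0.1  0.   0.1] w 78.4 y-angle 5.26 tilt z [-8.e-04 -7.e-04 -1.e+00] shift mm [-183.     2.   123.8] j [ 0.31 -0.03  2.01 -0.    1.16  0.21]
turn 0.26
```

View pics/scene4.png

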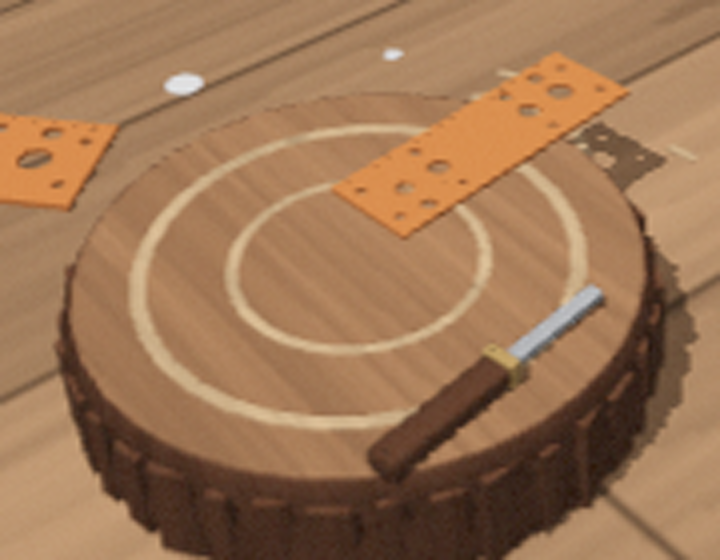

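View pics/top4.png

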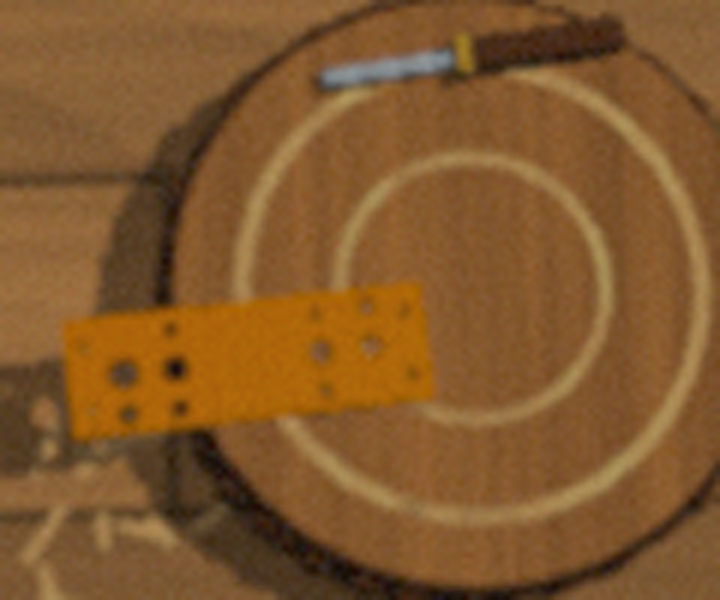

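The template overhangs by about 55 mm at the left end (crop corners 65,322 / 420,283 / 435,400 / 75,440). The peg holes at ±36 mm are the inner mid-line ones (176,368) and (320,350). I'll measure its pose.

```bash
cat > f2.py <<'E'
from fit import *
def seg(im):
    hsv=cv2.cvtColor(im,cv2.COLOR_BGR2HSV); return cv2.inRange(hsv,(5,150,110),(22,255,255))
T=up([(65,322),(420,283),(435,400),(75,440)],6,(235,110)); z=np.array([.077,.074,.073,.0765])
W=back('top',T,z);print(W.round(4).tolist(),W.mean(0).round(4))
S=up([(332,188),(558,53),(632,93),(405,238)],4,(130,180)); zs=np.array([.0735,.0765,.077,.0735])
V=back('scene',S,zs);print(V.round(4).tolist(),V.mean(0).round(4))
H=up([(176,368),(320,350)],6,(235,110)); X=back('top',H,.0757); print('holes',X.round(4).tolist(),X.mean(0).round(4),np.linalg.norm(X[0]-X[1]).round(4))
im=cv2.imread('pics/top4f.png'); m=seg(im); N,l,st,c=cv2.connectedComponentsWithStats(m)
for i in range(1,N):
    if st[i,4]>600: 
        b=cv2.boxPoints(cv2.minAreaRect(cv2.findContours((l==i).astype('uint8'),0,2)[0][0])); w=back('top',b,.0757); print(b.round(1).tolist(),w.mean(0).round(4),np.linalg.norm(w-np.roll(w,1,0),axis=1).round(4),[round(float(np.degrees(np.arctan2(*(w[(k+1)%4]-w[k])[:2]))),1) for k in range(4)])
E
python3 f2.py | tail -8; python3 -c "
from h import *
go(.49,-.002,.12,5)"
```

```text
[[403.79998779296875, 193.0], [482.8999938964844, 190.5], [483.8999938964844, 220.5], [404.70001220703125, 223.10000610351562]] [ 0.3718 -0.5755  0.0757] [0.0892 0.246  0.0907 0.2438] [179.6, -86.7, -0.1, 92.0]
[[201.89999389648438, 197.0], [488.8999938964844, 190.89999389648438], [492.6000061035156, 365.3999938964844], [205.60000610351562, 371.6000061035156]] [ 0.1638 -0.2818  0.0757] [0.5011 0.8652 0.5137 0.8346] [-179.8, -87.1, 1.0, 89.4]
[[405.29998779296875, 222.10000610351562], [485.8999938964844, 216.89999389648438], [487.6000061035156, 243.8000030517578], [407.0, 249.0]] [ 0.2938 -0.5778  0.0757] [0.0786 0.2495 0.08   0.2478] [178.1, -89.0, -1.6, 89.8]
[[121.5, 258.0], [143.39999389648438, 256.0], [148.39999389648438, 311.8999938964844], [126.5, 313.8999938964844]] [0.166  0.3446 0.0757] [0.1623 0.0657 0.1618 0.0649] [175.7, -95.4, -4.7, 84.4]
[[20.0, 258.0], [88.0, 258.0], [88.0, 312.0], [20.0, 312.0]] [0.1669 0.5916 0.0757] [0.1599 0.2133 0.157  0.2111] [-179.6, -90.7, -0.3, 88.5]
[[407.79998779296875, 315.8999938964844], [499.3999938964844, 303.3999938964844], [502.79998779296875, 328.8999938964844], [411.29998779296875, 341.3999938964844]] [ 0.0329 -0.5884  0.0757] [0.0731 0.2807 0.0747 0.28  ] [175.3, -94.8, -4.3, 84.7]
[[20.0, 316.0], [75.0, 316.0], [75.0, 371.0], [20.0, 371.0]] [-0.0039  0.6094  0.0757] [0.1612 0.1715 0.1585 0.1707] [179.6, -90.1, -1.3, 89.6]
[[307.0, 336.0], [506.0, 336.0], [506.0, 383.0], [307.0, 383.0]] [-0.0685 -0.4428  0.0757] [0.1321 0.5896 0.1366 0.5871] [-177.4, -87.2, 3.0, 91.7]
t 11.07 pos [0.4715 0.1751 0.1975] F [ 0.13 -0.97 -0.04] w 86.2 y-angle 5.23 tilt z [-3.e-04 -3.e-04 -1.e+00] shift mm [-178.     2.3   77.5] j [ 0.31 -0.03  2.01 -0.    1.16  0.21]
turn 0.23
```

```bash
python3 f2.py | head -8
```

```text
stand grey top [[0.5496, 0.2608, 0.039], [0.5523, 0.1709, 0.039], [0.4901, 0.1697, 0.039], [0.4877, 0.2587, 0.039]] 
scene [[0.4953, 0.1701, 0.039], [0.4919, 0.2582, 0.039], [0.551, 0.261, 0.039], [0.5522, 0.1736, 0.039]]
pegs top [[0.5206, 0.2511, 0.063], [0.523, 0.1781, 0.063]] scene [[0.5215, 0.1823, 0.063], [0.521, 0.2515, 0.063]]
[[0.5168, 0.0146, 0.077], [0.5328, -0.1628, 0.074], [0.4737, -0.1681, 0.073], [0.4575, 0.0109, 0.0765]] [ 0.4952 -0.0764  0.0751]
[[0.4751, -0.1666, 0.0735], [0.4594, 0.0128, 0.0765], [0.5204, 0.0174, 0.077], [0.5359, -0.1617, 0.0735]] [ 0.4977 -0.0745  0.0751]
holes [[0.4925, -0.0399, 0.0757], [0.4998, -0.1116, 0.0757]] [ 0.4961 -0.0758  0.0757] 0.0721
[[311.70001220703125, 41.0], [469.5, 38.79999923706055], [470.1000061035156, 81.19999694824219], [312.20001220703125, 83.4000015258789]] [ 0.8346 -0.4514  0.0757] [0.1409 0.5115 0.1451 0.5006] [179.4, -83.7, -0.2, 92.0]
[[30.0, 48.0], [138.0, 48.0], [138.0, 95.0], [30.0, 95.0]] [0.8287 0.5235 0.0757] [0.1619 0.3609 0.1568 0.3521] [-176.7, -91.6, 2.6, 85.4]
```

Centre is (0.4962,-0.0757) and angle 5.2°; the cameras agree with the finger position. I'll grip 70 mm from centre at (0.490,-0.006), TCP z≈0.058.

Request:
{"method": "play_rows", "body": {"moves": [88,-50,1,15,0,88,-50,1,15,0,88,-50,0,15,0,88,-32,0,15,0,88,0,0,15,0], "force": 12}}

```text
t: 11.7
tool_pos: [0.4905, -0.0074, 0.1223]
tcp_rot: [0.675, 0.738, 0.0, 0.0]
wrist_force: [-0.8, -0.3, 0.4]
gripper_width: 1.003
```

Request:
{"method": "play_rows", "body": {"moves": [88,0,0,5,0,88,0,0,0,0,88,0,0,0,0,88,0,0,0,0,88,0,0,0,0]}}

```text
t: 12.32
tool_pos: [0.4907, -0.0041, 0.1181]
tcp_rot: [0.673, 0.74, 0.0, 0.0]
wrist_force: [-0.1, 0.9, -0.5]
gripper_width: 0.997
```

```bash
python3 -c "
from h import *
go(.49,-.006,.058,5.2)"
```

```text
t 12.32 pos [ 0.4907 -0.0041  0.1181] F [-0.08  0.94 -0.53] w 87.8 y-angle 5.41 tilt z [ 9.e-04 -0.e+00 -1.e+00] shift mm [-1.8 -0.9 60.1] j [-0.06  0.03  2.11  0.    1.   -0.15]
turn 0.21
```

Request:
{"method": "play_rows", "body": {"moves": [88,-1.5,-0.8,15,0.2,88,0,0,15,0,88,0,0,15,0,88,0,0,10,0,88,0,0,5,0]}}

```text
t: 12.95
tool_pos: [0.489, -0.0061, 0.0564]
tcp_rot: [0.675, 0.738, -0.001, -0.001]
wrist_force: [-0.5, -0.6, -1.2]
gripper_width: 1.001
```

Request:
{"method": "play_rows", "body": {"moves": [88,0,0,0,0,56,0,0,0,0,56,0,0,0,0,56,0,0,0,0,56,0,0,0,0]}}

```text
t: 13.58
tool_pos: [0.49, -0.0061, 0.058]
tcp_rot: [0.675, 0.738, 0.0, 0.0]
wrist_force: [0.6, 0.0, 1.0]
gripper_width: 0.675
```

```bash
python3 -c "
from h import *
go(.49,-.006,.058,5.2)
im=robot.capture('scene')[:,:,::-1];cv2.imwrite('pics/s5.png',cv2.resize(im[170:290,180:320],(700,600),interpolation=2))"
```

```text
t 13.57 pos [ 0.49   -0.0061  0.058 ] F [0.63 0.03 0.96] w 59.5 y-angle 5.16 tilt z [ 8.e-04 -1.e-04 -1.e+00] shift mm [ 0.1 -0.  -0. ] j [-0.06  0.11  2.16 -0.    0.88 -0.15]
turn -0.04
```

View pics/s5.png

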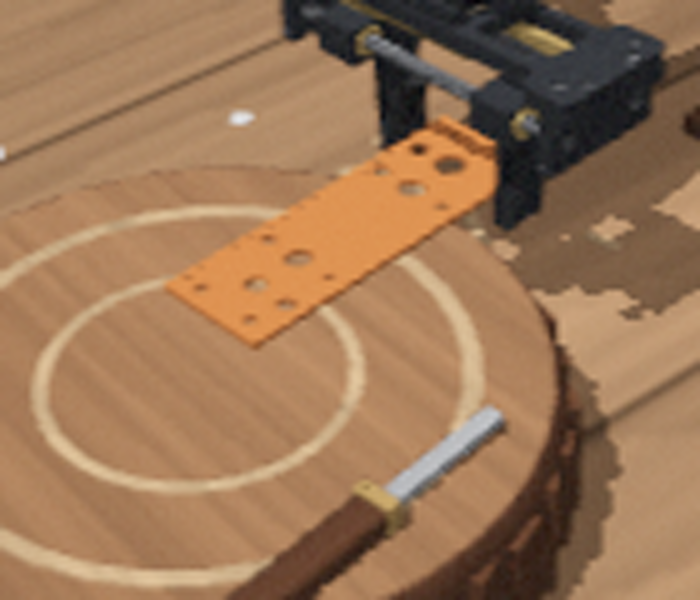

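Gripped at 59.5 mm on both long sides. Now I lift smoothly.

Request:
{"method": "play_rows", "body": {"moves": [54,0,0,0,0,54,0,0,-2,0,54,0,0,-6,0,54,0,0,-10,0,54,0,0,-12,0], "force": 15}}

```text
t: 14.25
tool_pos: [0.4897, -0.0061, 0.0885]
tcp_rot: [0.675, 0.738, 0.0, 0.0]
wrist_force: [-0.3, -0.5, -0.8]
gripper_width: 0.674
```

Request:
{"method": "play_rows", "body": {"moves": [54,0,0,-14,0,54,0,0,-16,0,54,0,0,-16,0,54,0,0,-10,0,54,0,0,-4,0]}}

```text
t: 14.88
tool_pos: [0.4902, -0.0061, 0.1487]
tcp_rot: [0.675, 0.738, 0.0, 0.001]
wrist_force: [-0.0, 0.4, -1.0]
gripper_width: 0.673
```

```bash
python3 -c "
from h import *
go(.49,-.006,.15,5.2)
im=robot.capture('scene')[:,:,::-1];cv2.imwrite('pics/s6.png',cv2.resize(im[130:270,180:340],(686,600),interpolation=2))"
```

```text
t 14.88 pos [ 0.4902 -0.0061  0.1487] F [-0.03  0.36 -0.99] w 59.3 y-angle 5.16 tilt z [ 1.4e-03 -1.0e-04 -1.0e+00] shift mm [ 0.1 -0.1 -1.3] j [-0.06 -0.01  2.09 -0.    1.07 -0.15]
turn -0.04
```

View pics/s6.png

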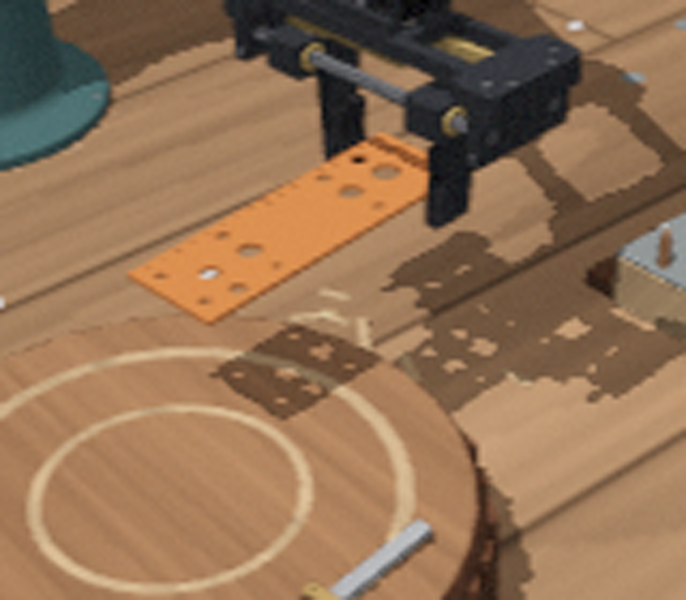

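Held firmly. I carry it to above the stand, target TCP (0.519,0.286), jaw angle 1.8°.

Request:
{"method": "play_rows", "body": {"moves": [54,0,0,0,1.4,54,0,0,0,2,54,20,4,0,0,54,35,6,0,0,54,45,6,0,0]}}

```text
t: 15.55
tool_pos: [0.5025, 0.0948, 0.1471]
tcp_rot: [0.697, 0.717, -0.0, -0.0]
wrist_force: [0.2, 0.6, -0.1]
gripper_width: 0.674
```

Request:
{"method": "play_rows", "body": {"moves": [54,50,6,0,0,54,50,6,0,0,54,45,5,0,0,54,30,4,0,0,54,14,1,0,0]}}

```text
t: 16.18
tool_pos: [0.5185, 0.2853, 0.1469]
tcp_rot: [0.696, 0.718, -0.001, -0.0]
wrist_force: [-0.5, 0.0, 0.1]
gripper_width: 0.675
```

Request:
{"method": "play_rows", "body": {"moves": [54,2,0,5,0,54,0,0,12,0,54,0,0,15,0,54,0,0,10,0,54,0,0,4,0]}}

```text
t: 16.8
tool_pos: [0.518, 0.2851, 0.1002]
tcp_rot: [0.696, 0.718, -0.001, -0.0]
wrist_force: [0.9, -0.5, 0.2]
gripper_width: 0.672
```

```bash
python3 -c "
from h import *
go(.5192,.2858,.1,1.8)
for n in('scene','top'):
    im=robot.capture(n)[:,:,::-1];cv2.imwrite('pics/%s7f.png'%n,im);cv2.imwrite('pics/%s7.png'%n,cv2.resize(im[100:240,270:430] if n=='scene' else im[120:210,110:220],(686,600) if n=='scene' else (733,600),interpolation=2))"
```

```text
t 16.8 pos [0.518  0.2851 0.1002] F [ 0.92 -0.47  0.16] w 59.2 y-angle 1.72 tilt z [-0.0019 -0.001  -1.    ] shift mm [0.7 1.2 0.2] j [ 0.46  0.23  1.92 -0.    1.    0.43]
turn -0.08
```

View pics/scene7.png

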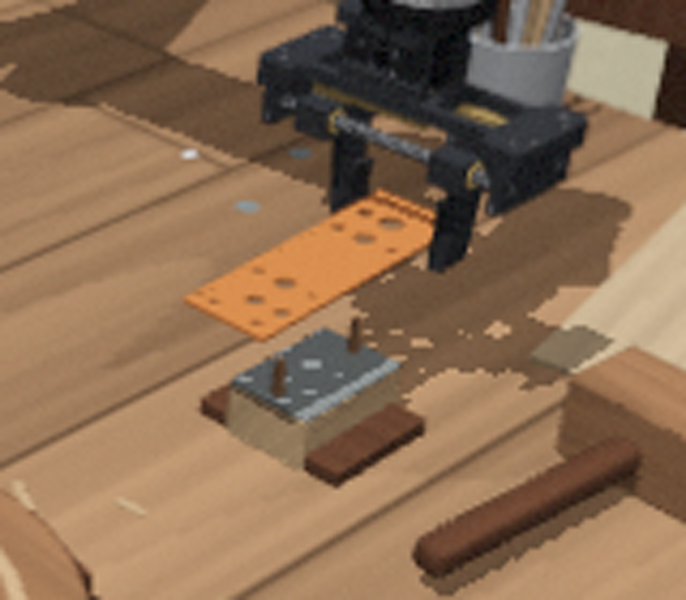

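View pics/top7.png

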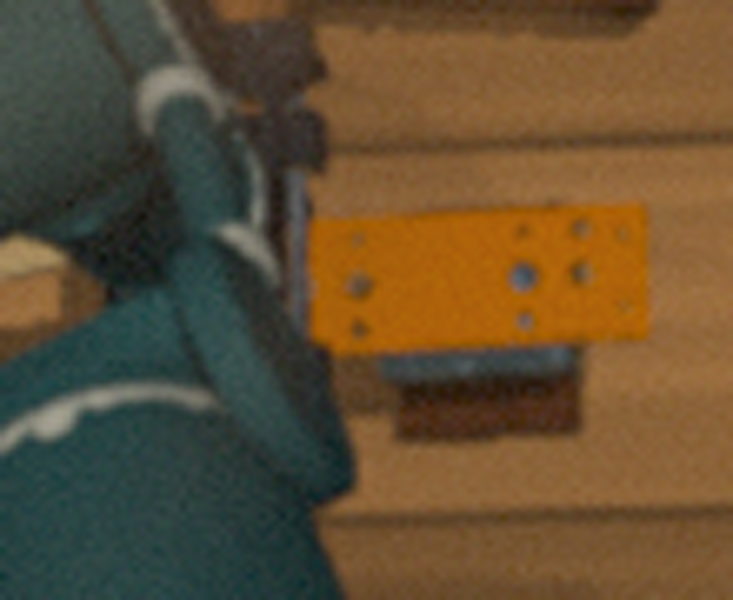

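Above the stand: stand pegs are at scene crop (279,378) and (354,335), and the template's right end is free. I'll triangulate the held template to check for sag.

```bash
cat > f3.py <<'E'
from fit import up
from h import *
T=up([(360,285),(523,275),(581,271),(646,204),(649,338)],6.6667,(110,120))
S=up([(366,238),(285,282),(256,299),(262,339),(186,298)],4.2875,(270,100))
def tri(a,b):
    P=[];x=[]
    for n,u in(('top',a),('scene',b)):
        K,D,Rr,t=cal(n); P.append(np.c_[Rr,t]); x.append(cv2.undistortPoints(np.asarray(u,float).reshape(-1,1,2),K,D).reshape(-1,2).T)
    h=cv2.triangulatePoints(P[0],P[1],x[0],x[1]); return (h[:3]/h[3]).T
print(tri(T,S).round(4))
print(back('top',T,.118).round(4)); print(back('scene',S,.118).round(4))
E
python3 f3.py|tail -15
```

```text
[[0.5189 0.2516 0.118 ]
 [0.5208 0.1797 0.1164]
 [0.5219 0.1544 0.1155]
 [0.5516 0.1264 0.1138]
 [0.4927 0.126  0.114 ]]
[[0.5178 0.2505 0.118 ]
 [0.5203 0.1792 0.118 ]
 [0.5213 0.1539 0.118 ]
 [0.5502 0.1254 0.118 ]
 [0.4911 0.1245 0.118 ]]
[[0.5194 0.2531 0.118 ]
 [0.5226 0.178  0.118 ]
 [0.5247 0.1513 0.118 ]
 [0.5562 0.1219 0.118 ]
 [0.4977 0.1222 0.118 ]]
```

The holes triangulate 71.9 mm apart, with centre (0.5199,0.2157) against the stand's (0.5213,0.216). The tilt is about 1.2°, as it lay on the stump, with the free end a little low. I'll correct by about 1.3 mm and 0.7 mm and go closer.

Request:
{"method": "play_rows", "body": {"moves": [54,0.7,1.3,5,-0.1,54,0,0,10,0,54,0,0,12,0,54,0,0,8,0,54,0,0,4,0]}}

```text
t: 17.52
tool_pos: [0.5194, 0.2864, 0.0615]
tcp_rot: [0.696, 0.719, -0.001, -0.0]
wrist_force: [-0.1, -0.6, -0.1]
gripper_width: 0.67
```

Request:
{"method": "play_rows", "body": {"moves": [54,0,0,0,0,54,0,0,0,0,54,0,0,0,0,54,0,0,0,0,54,0,0,0,0]}}

```text
t: 18.15
tool_pos: [0.5201, 0.2867, 0.0629]
tcp_rot: [0.696, 0.718, 0.0, 0.0]
wrist_force: [0.1, -0.3, -0.2]
gripper_width: 0.675
```

```bash
python3 -c "
from h import *
go(.5192,.2858,.05,1.8)
for n in('scene','top'):
    im=robot.capture(n)[:,:,::-1];cv2.imwrite('pics/%s8f.png'%n,im);cv2.imwrite('pics/%s8.png'%n,cv2.resize(im[140:220,305:405] if n=='scene' else im[140:195,150:215],(750,600) if n=='scene' else (709,600),interpolation=2))"
```

```text
t 18.15 pos [0.5201 0.2867 0.0629] F [ 0.11 -0.3  -0.23] w 59.4 y-angle 1.86 tilt z [ 3.e-04  2.e-04 -1.e+00] shift mm [-0.9 -1.  12.9] j [ 0.46  0.28  1.93 -0.    0.93  0.43]
turn 0.06
```

View pics/scene8.png

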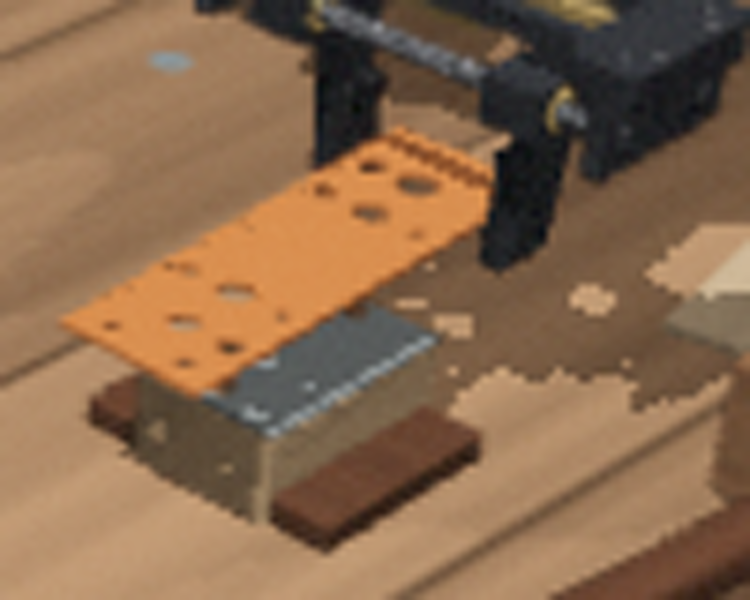

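View pics/top8.png

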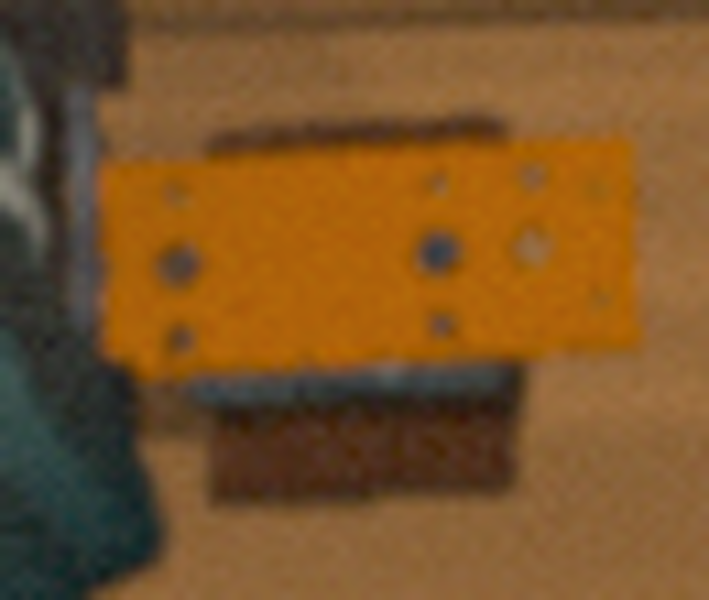

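```bash
cat > f4.py <<'E'
from fit import *
from f3 import tri
T=up([(179,264),(437,252)],10.909,(150,140)); S=up([(371,211),(236,291)],7.5,(305,140))
z=np.array([.0815,.0805])
print('tri',tri(T,S).round(4).tolist()); a=back('top',T,z);b=back('scene',S,z)
print('top',a.round(4).tolist(),a.mean(0).round(4)); print('scene',b.round(4).tolist(),b.mean(0).round(4))
print('pegs tri',tri(pt,ps[[1,0]]).round(4).tolist(), 'grey tri',tri(gt,gs[[2,3,0,1]]).round(4).tolist())
E
python3 f4.py|tail -4; python3 - <<'E'
import cv2,numpy as np
s=cv2.imread('pics/scene0.png');cv2.imwrite('pics/z1.png',cv2.resize(s[168:205,318:372],(800,548),interpolation=cv2.INTER_NEAREST))
t=cv2.imread('pics/top0.png');cv2.imwrite('pics/z2.png',cv2.resize(t[148:188,158:206],(720,600),interpolation=cv2.INTER_NEAREST))
E
```

```text
tri [[0.5212, 0.2525, 0.0814], [0.523, 0.1817, 0.0785]]
top [[0.5207, 0.2521, 0.0815], [0.5223, 0.1811, 0.0805]] [0.5215 0.2166 0.081 ]
scene [[0.5215, 0.2529, 0.0815], [0.5252, 0.1797, 0.0805]] [0.5233 0.2163 0.081 ]
pegs tri [[0.5208, 0.2513, 0.0629], [0.5233, 0.1785, 0.0652]] grey tri [[0.5501, 0.2614, 0.0383], [0.5527, 0.1714, 0.04], [0.4918, 0.1715, 0.0363], [0.489, 0.2602, 0.0365]]
```

View pics/z1.png

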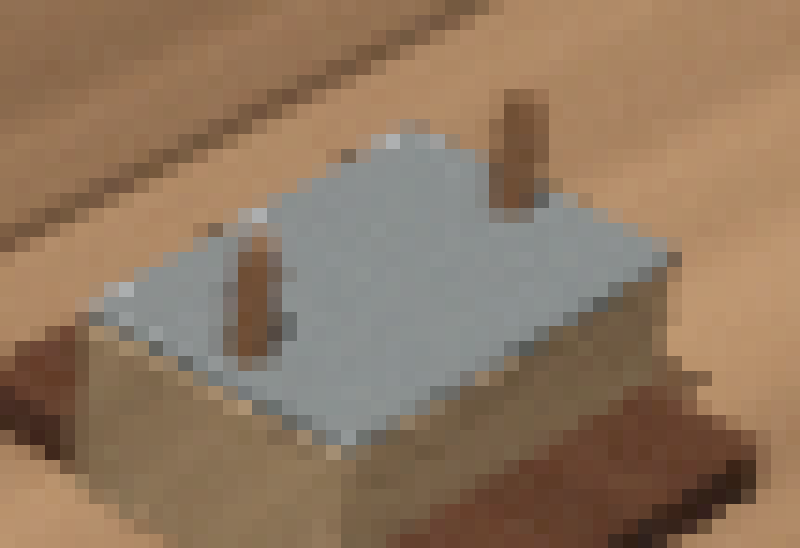

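View pics/z2.png

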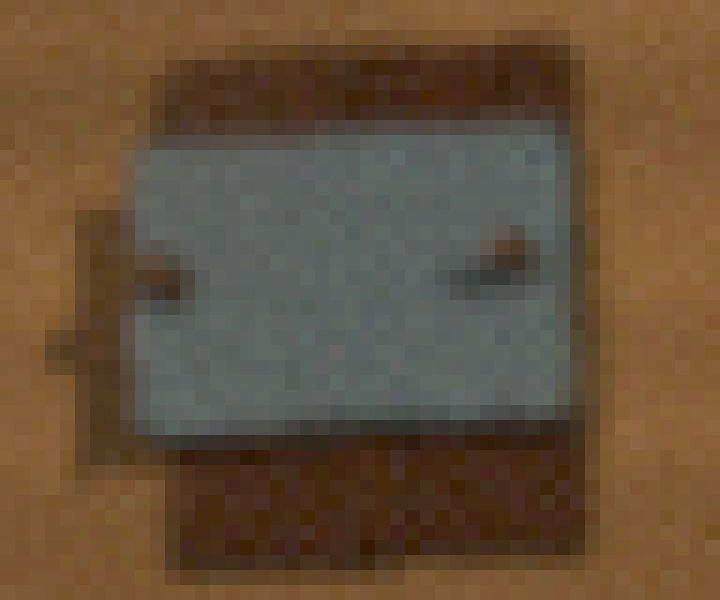

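The stand (pegs and plate, both cameras) averages to about (0.5215,0.2158) and the holes to (0.522,0.2167). I'll correct by −0.7/−0.7 mm and lower slowly, watching the force.

Request:
{"method": "play_rows", "body": {"moves": [54,-0.7,-0.7,2,0,54,0,0,4,0,54,0,0,4,0,54,0,0,3,0,54,0,0,1,0]}}

```text
t: 18.88
tool_pos: [0.5191, 0.2858, 0.0482]
tcp_rot: [0.696, 0.719, -0.0, -0.0]
wrist_force: [0.3, 0.3, -0.5]
gripper_width: 0.672
```

Request:
{"method": "play_rows", "body": {"moves": [54,0,0,1,0,54,0,0,1,0,54,0,0,1,0,54,0,0,1,0,54,0,0,0,0]}}

```text
t: 19.5
tool_pos: [0.5192, 0.2859, 0.0445]
tcp_rot: [0.696, 0.719, -0.0, -0.0]
wrist_force: [-0.3, 0.3, 0.0]
gripper_width: 0.672
```

```bash
python3 -c "
from h import *
go(.5194,.286,.0227,1.8)
for n in('scene','top'):
    im=robot.capture(n)[:,:,::-1];cv2.imwrite('pics/%s9f.png'%n,im);cv2.imwrite('pics/%s9.png'%n,cv2.resize(im[150:220,305:392] if n=='scene' else im[140:195,150:215],(745,600) if n=='scene' else (709,600),interpolation=2))"
```

```text
t 19.5 pos [0.5192 0.2859 0.0445] F [-0.26  0.32  0.  ] w 59.2 y-angle 1.86 tilt z [-2.e-04 -1.e-04 -1.e+00] shift mm [ 0.1  0.2 21.8] j [0.46 0.3  1.95 0.   0.89 0.43]
turn 0.06
```

View pics/scene9.png

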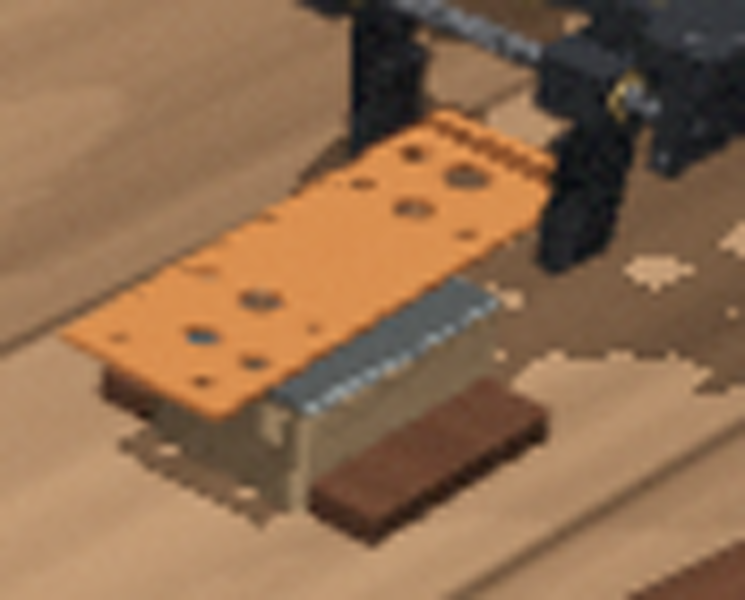

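View pics/top9.png

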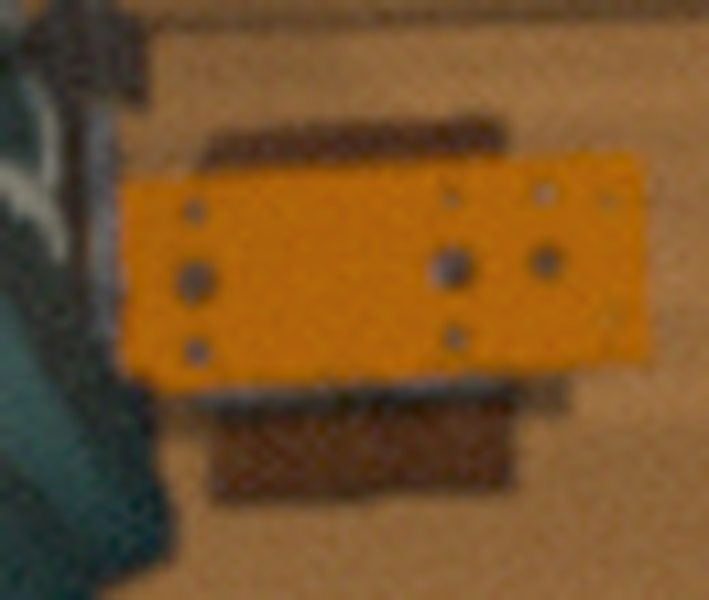

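The underside is about 2 mm below the peg tops with no force, so both holes are over the pegs. I continue down.

Request:
{"method": "play_rows", "body": {"moves": [54,0,0,1,0,54,0,0,1,0,54,0,0,1,0,54,0,0,1,0,54,0,0,0,0]}}

```text
t: 20.23
tool_pos: [0.5192, 0.2859, 0.0405]
tcp_rot: [0.696, 0.718, -0.0, -0.0]
wrist_force: [-0.4, -0.0, -0.8]
gripper_width: 0.673
```

Request:
{"method": "play_rows", "body": {"moves": [54,0,0,1,0,54,0,0,1,0,54,0,0,1,0,54,0,0,1,0,54,0,0,0,0]}}

```text
t: 20.85
tool_pos: [0.5192, 0.2859, 0.0365]
tcp_rot: [0.696, 0.719, -0.0, -0.0]
wrist_force: [-0.1, -1.0, -0.7]
gripper_width: 0.675
```

```bash
python3 -c "
from h import *
go(.5194,.286,.0227,1.8)
for n in('scene','top'):
    im=robot.capture(n)[:,:,::-1];cv2.imwrite('pics/%s10f.png'%n,im);cv2.imwrite('pics/%s10.png'%n,cv2.resize(im[150:220,305:392] if n=='scene' else im[140:195,150:215],(745,600) if n=='scene' else (709,600),interpolation=2))"
```

```text
t 20.85 pos [0.5192 0.2859 0.0365] F [-0.09 -0.99 -0.7 ] w 59.5 y-angle 1.86 tilt z [-2.e-04 -1.e-04 -1.e+00] shift mm [ 0.1  0.2 13.8] j [0.46 0.31 1.95 0.   0.88 0.43]
turn 0.06
```

View pics/scene10.png

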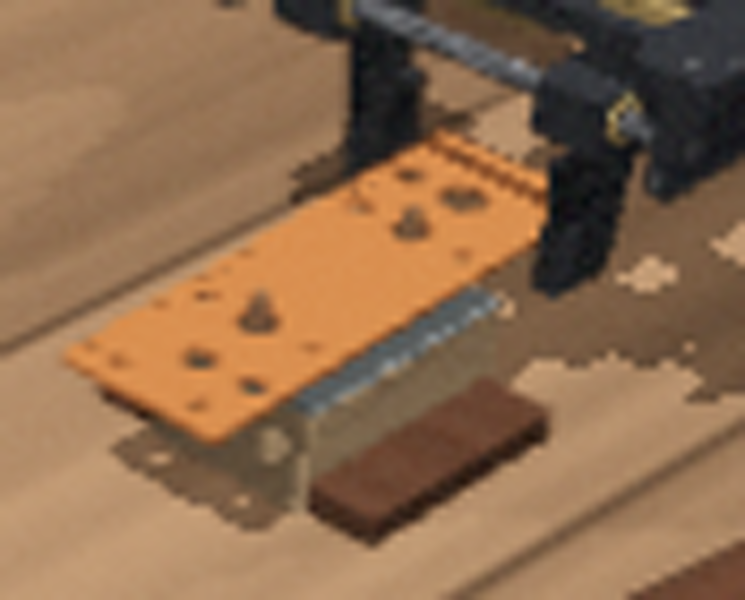

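View pics/top10.png

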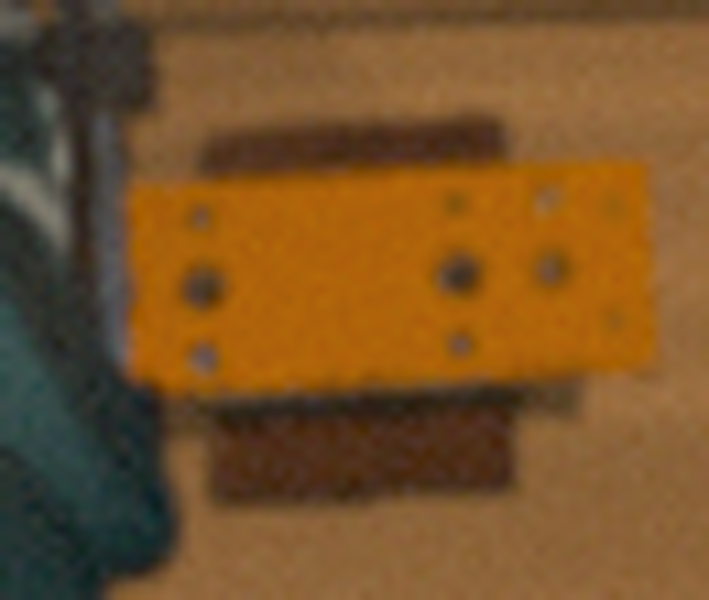

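Both pegs stand up through the two holes (scene crop 258,308 and 412,218). Lowering further.

Request:
{"method": "play_rows", "body": {"moves": [54,0,0,2,0,54,0,0,2,0,54,0,0,2,0,54,0,0,1,0,54,0,0,1,0]}}

```text
t: 21.58
tool_pos: [0.5193, 0.2859, 0.0285]
tcp_rot: [0.696, 0.718, -0.0, -0.0]
wrist_force: [-0.3, 0.2, -0.1]
gripper_width: 0.674
```

Request:
{"method": "play_rows", "body": {"moves": [54,0,0,1,0,54,0,0,0.5,0,54,0,0,0.5,0,54,0,0,0.5,0,54,0,0,0,0]}}

```text
t: 22.2
tool_pos: [0.5193, 0.286, 0.0261]
tcp_rot: [0.696, 0.719, -0.0, -0.0]
wrist_force: [0.4, -0.3, -0.8]
gripper_width: 0.673
```

Request:
{"method": "play_rows", "body": {"moves": [54,0,0,0.5,0,54,0,0,0.5,0,54,0,0,0.5,0,54,0,0,0,0,54,0,0,0,0]}}

```text
t: 22.82
tool_pos: [0.5194, 0.286, 0.0247]
tcp_rot: [0.696, 0.719, 0.0, 0.0]
wrist_force: [-0.6, -0.6, -0.1]
gripper_width: 0.671
```

Request:
{"method": "play_rows", "body": {"moves": [54,0,0,0.5,0,54,0,0,0,0,54,0,0,0.5,0,54,0,0,0,0,54,0,0,0,0]}}

```text
t: 23.45
tool_pos: [0.5193, 0.286, 0.0237]
tcp_rot: [0.696, 0.719, -0.0, -0.0]
wrist_force: [0.8, -1.7, 1.3]
gripper_width: 0.676
```

Request:
{"method": "play_rows", "body": {"moves": [54,0,0,0.5,0,54,0,0,0,0,54,0,0,0.3,0,54,0,0,0,0,54,0,0,0,0]}}

```text
t: 24.08
tool_pos: [0.5195, 0.286, 0.0231]
tcp_rot: [0.696, 0.719, 0.0, 0.0]
wrist_force: [0.0, -0.8, 3.2]
gripper_width: 0.675
```

Seated contact at 3 N. I look, then release.

```bash
python3 -c "
from h import *
go(.5194,.286,.0227,1.8)
im=robot.capture('scene')[:,:,::-1];cv2.imwrite('pics/s11.png',cv2.resize(im[150:220,305:392],(745,600),interpolation=2))"
```

```text
t 24.07 pos [0.5195 0.286  0.0231] F [ 0.02 -0.84  3.17] w 59.5 y-angle 1.86 tilt z [ 3.e-04  2.e-04 -1.e+00] shift mm [-0.  -0.1  0.4] j [ 0.46  0.33  1.96 -0.    0.85  0.43]
turn 0.06
```

View pics/s11.png

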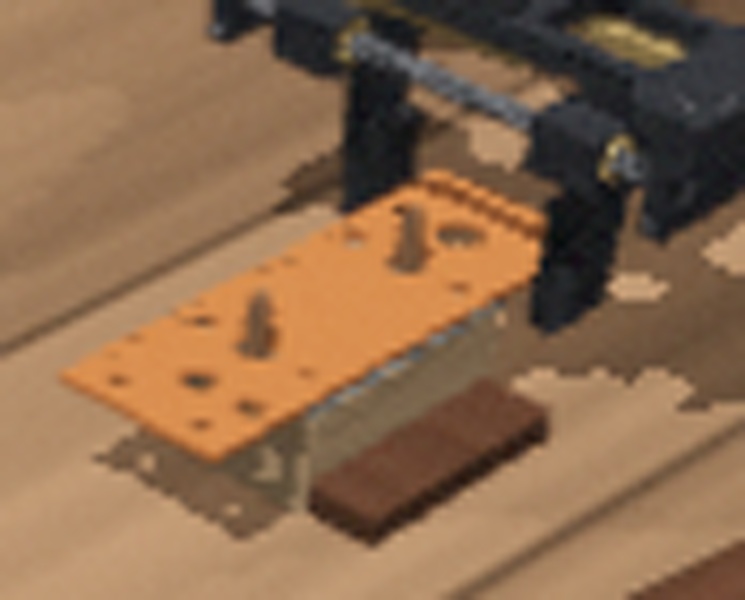

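The template lies on the plate with the pegs through both holes. I release it and withdraw straight up once the fingers are clear.

Request:
{"method": "play_rows", "body": {"moves": [60,0,0,0,0,62,0,0,0,0,66,0,0,0,0,75,0,0,0,0,86,0,0,0,0]}}

```text
t: 24.75
tool_pos: [0.5193, 0.2859, 0.0228]
tcp_rot: [0.696, 0.719, -0.0, -0.0]
wrist_force: [-0.5, 0.3, -0.7]
gripper_width: 0.942
```

Request:
{"method": "play_rows", "body": {"moves": [86,0,0,0,0,86,0,0,0,0,86,0,0,0,0,86,0,0,-3,0,86,0,0,-8,0]}}

```text
t: 25.38
tool_pos: [0.519, 0.2858, 0.0338]
tcp_rot: [0.696, 0.719, -0.0, -0.0]
wrist_force: [-0.3, 0.3, 0.0]
gripper_width: 0.976
```

```bash
python3 -c "
from h import *
go(.5194,.286,.0227,1.8)
im=robot.capture('scene')[:,:,::-1];cv2.imwrite('pics/s12.png',cv2.resize(im[150:220,305:392],(745,600),interpolation=2))"
```

```text
t 25.38 pos [0.519  0.2858 0.0338] F [-0.27  0.31  0.03] w 86.0 y-angle 1.86 tilt z [-9.e-04 -5.e-04 -1.e+00] shift mm [ 0.2  0.4 11.1] j [ 0.46  0.32  1.95 -0.    0.88  0.43]
turn 0.06
```

View pics/s12.png

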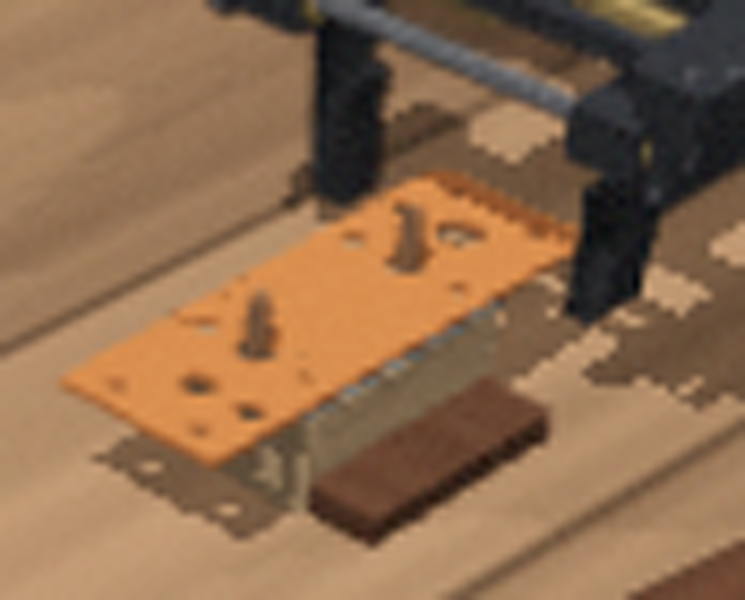

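Request:
{"method": "play_rows", "body": {"moves": [86,0,0,-15,0,86,0,0,-30,0,86,0,0,-45,0,86,20,0,-45,0,86,40,-20,-20,0]}}

```text
t: 26.05
tool_pos: [0.5001, 0.346, 0.1941]
tcp_rot: [0.697, 0.717, 0.004, 0.001]
wrist_force: [-0.7, 0.1, 0.0]
gripper_width: 0.974
```

Request:
{"method": "play_rows", "body": {"moves": [86,50,-20,0,0,86,50,-20,0,0,86,50,-20,0,0,86,20,0,0,0,86,0,0,0,0]}}

```text
t: 26.68
tool_pos: [0.432, 0.5141, 0.1894]
tcp_rot: [0.695, 0.719, 0.0, 0.0]
wrist_force: [0.4, -0.4, 1.1]
gripper_width: 0.979
```

```bash
python3 -c "
from h import *
go(.5194,.286,.0227,1.8)
for n in('scene','top'):
    im=robot.capture(n)[:,:,::-1];cv2.imwrite('pics/%s13f.png'%n,im);cv2.imwrite('pics/%s13.png'%n,cv2.resize(im[150:220,305:392] if n=='scene' else im[140:195,140:220],(745,600) if n=='scene' else (800,550),interpolation=2))
a=cv2.imread('pics/scene0.png');b=cv2.imread('pics/scene13f.png');cv2.imwrite('pics/cmp.png',np.hstack([a[170:310,140:460],b[170:310,140:460]]))
"
```

```text
t 26.68 pos [0.432  0.5141 0.1894] F [ 0.37 -0.42  1.1 ] w 86.2 y-angle 1.97 tilt z [ 8.e-04  1.e-04 -1.e+00] shift mm [-230.9   79.4  166.7] j [ 0.84  0.29  1.66 -0.    1.19  0.8 ]
turn 0.17
```

View pics/scene13.png

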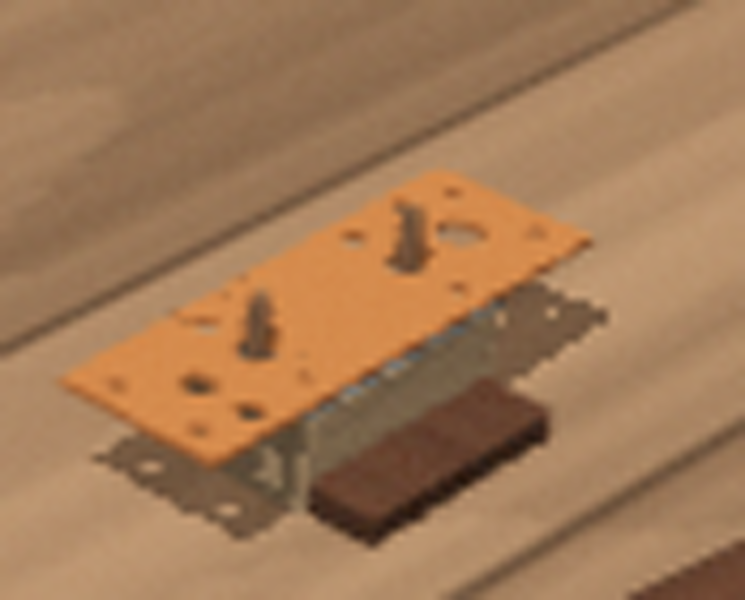

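View pics/top13.png

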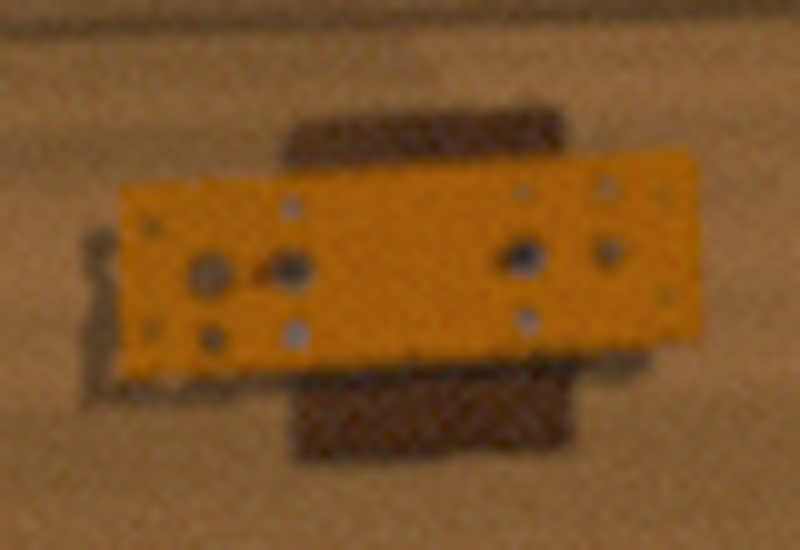

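View pics/cmp.png

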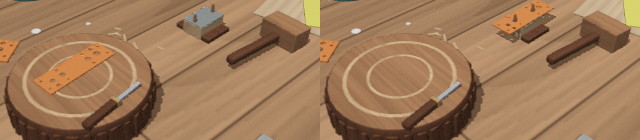

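It sits on both pegs, and the chisel and mallet are where they were. One height check on the corners before handing in.

```bash
python3 - <<'E' | tail -3
from f3 import *
T=up([(118,185),(696,150),(703,340),(122,378)],10,(140,140)); S=up([(592,242),(210,464),(60,382),(435,170)],8.563,(305,150))
w=tri(T,S); print('corners',w.round(4).tolist(),'centre',w.mean(0).round(4))
E
python3 - <<'E'
import cv2,numpy as np
a,b=[cv2.imread(f'pics/scene{i}.png').astype(int) for i in('0','13f')]
for nm,r in(('chisel',(slice(250,300),slice(222,285))),('mallet',(slice(180,235),slice(368,450)))): print(nm,np.abs(a[r]-b[r]).mean().round(2))
from bench import robot
print(robot.sense()['t'],robot.sign_off())
E
```

```text
[0.5562 0.1219 0.118 ]
 [0.4977 0.1222 0.118 ]]
corners [[0.5483, 0.3078, 0.0403], [0.554, 0.1272, 0.0416], [0.4948, 0.1258, 0.0406], [0.4875, 0.3058, 0.0402]] centre [0.5211 0.2166 0.0407]
chisel 2.42
mallet 2.75
the job is handed in; nothing more can be done
26.775 None
```

The template is back on the stand, with both peg holes over the pegs and lying flat on the grey template. I handed the job in at 26.8 s of the 72 s limit.

**What I did:** I pressed on the middle of the template with closed fingers, at about 5–7 N, and slid it 107 mm along its own axis until about 55 mm stuck out past the rim. I then gripped the two long sides of that end with 15 N and carried it over. It went down over the pegs in small steps, with 3 N of contact force when it seated. I released it and backed away.

**Last checks:**
- **Flat and seated:** the four top corners measured 40–42 mm high, within 2 mm of each other. The expected height is 42 mm, and the cameras are good to about 2 mm.
- **Position:** the template's centre is at (0.521, 0.217), against (0.521, 0.216) for the stand. Both pegs can be seen standing through the ±36 mm holes.
- **Chisel and mallet:** neither had moved between the first and last pictures.
- **Forces:** no force reading was above 8 N. I read forces only at the end of each move, so a brief peak in between would not have shown.

The two cameras disagreed by up to about 2 mm on the stand's position. I used an average, and the pegs went in with no noticeable side force.

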